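Bring a sample tube before the viewing lens and hold it at the click-stop

TASK

Take the long capped sample tube out of the slanted rack and stand it upright, cap up, in the black cup on the sliding carriage, and let go of it; leave the short tube in the rack. Then grip the carriage by its black fin and slide it along the rail towards the lens until you feel its spring ball click into the notch under the lens, with the tube in front of the lens; do not run past the notch. Finish holding: stay there with the fingers gripping the fin, the carriage resting in the notch.

Things in the scene. Friction and masses are not known exactly. Their poses are not given: they have to be found in the camera images.
- tube_mid (a point): centre (half-way up) of the long sample tube: plain round, 16 mm in diameter, 110 mm long, off-white with a white cap (top 18 mm, same diameter), 20 to 45 g. Its z axis runs along the tube from foot to cap. It starts in one of the rack's two holes, leaning about 33 degrees from upright with its cap towards the robot's side; its upper 65 mm stands out
- short_tube_mid (a point): centre of a short tube, like the long one but 70 mm long, in the rack's other hole and standing out 25 mm; to be left there
- rack: grey slanted tube rack, fixed, 120 x 110 mm and 85 mm high; origin at the middle of its underside, y along the row of two holes. The holes lie 54 mm apart, are 18 mm wide and 45 mm deep along the slanted axis, along which a tube must be drawn out. It stands left or right of the rail; a low white tray is on the other side
- cup (a point): middle of the inner floor of the round black cup on the carriage, 43 mm above the table; y points along the rail towards the lens, x across the rail to the far side, z up. The cup is 21 mm wide inside, 38 mm deep, flared to 28 mm at the mouth (81 mm above the table). It sits at the leading end of the carriage, an aluminium plate 60 x 150 mm whose top is 39 mm above the table
- grip (a point): point to grip on the carriage's upright black fin, 75 mm above the table, 110 mm behind the cup along the rail; axes as for cup. The fin is 14 mm thick across the rail (x), 30 mm long along it (y) and reaches from 39 to 95 mm above the table. It can be pinched across or along the rail
- carriage (a joint): position of the carriage along its rail in m: 0 at the near stop, growing towards the lens, 0.15 at the far stop. It slides with about 1 N of friction, stays where it is left, and starts 60 to 125 mm short of the notch
- notch (a point): where cup lies when the ball is seated; axes as for cup. Two steel ridges, 5.5 mm before and after the centre, form the notch. Sliding in, the ball meets the first ridge 12 mm before the centre: resistance rises to 4 to 6 N, then falls, turning into a pull of up to 4 N from 5.5 mm before the centre on. Let loose within 3.5 mm, the carriage centres itself. Leaving it takes about the same force
- viewer: round lens on a dark foot that carries the notch, fixed at the far side of the rail; origin at table height on the rail's middle line, level with the notch, axes as for cup. The lens stands upright, ring 80 mm over all, 60 to 140 mm above the table, 55 mm beyond the rail's middle line
Not all that is in view belongs to the job. Leave any blue or pink look-alike of the part that bears tube_mid alone.

How it is judged:
By the outcome, as a careful person would: the job done as asked, in the order asked, and still so for the second after the job is handed in, while the arm keeps its last pose, push and grip.
It also fails if it takes over 69 s, if anything falls off the work surface, if the arm or the gripper's body presses on something with over 40 N, if the wrist force passes 120 N, or if a joint passes its speed limit or range.

ROBOT

A 7-joint arm with a two-finger parallel gripper is mounted at the origin on the work surface. World frame = base frame: x ahead of the robot, y to its left, z up, the work surface at z = 0. Lengths are in m, angles in rad, forces in N, time in s.
With the tool pointing down it reaches from about 0.4 to 0.85 m from the base axis. Payload 4.5 kg.
Tool frame: the origin (TCP) lies between the finger pads; the fingertips stand 14 mm ahead of it and the grasp point (between the pads) lies 5 mm behind it; x points along the fingers, z is the direction in which the jaws open and shut, and the axes are right-handed (so a half turn about x gives the same grasp; the last joint's range is limited). The gripper opens to 88 mm and grips with 3 to 60 N. Pads are 18 mm wide; open, the fingers measure 123 mm over their backs; the gripper's body (75 mm by 187 mm) begins 45 mm behind the grasp point.
Start: joints at [-1.155, 0.689, -0.195, 1.565, 0.157, 0.902, -0.215], TCP at [0.233, 0.58, 0.253] pointing down, gripper open.
Joint ranges: [-3.01, 3.01], [-0.46, 2.08], [-1.47, 1.51], [0.13, 2.56], [-1, 4.14], [0.04, 2.09], [-2.66, 2.66]. Speed limits (rad/s): [2.57, 2.57, 3.14, 3.14, 3.14, 3.14, 3.14].

INTERFACE

Orientations are given as a unit quaternion [x, y, z, w].
In Python, from plant import r, cams gives the robot as it stands.
- The arm moves only by the tool apply_moves, never from a script. Its arguments are lists of equal length, an entry for each row: "travel": the shift along the world's x, y, z in cm, a list of three; "roll": the turn about the world's z in degrees; "gripper": the finger opening in cm, from 0 to 8.81. In form: {"travel": [[x, y, z], ...], "roll": [roll, ...], "gripper": [gripper, ...]}. A call has exactly 8 rows; each row is the pose to reach, as a shift and turn from the pose commanded when the call began; what a row does not reach only later rows make up. A row lasts 1/12 s, in which the tool goes at most 41.7 mm and 7.16 degrees, less where a joint would pass 70% of its speed; a pose out of reach is approached as far as the arm can. A call with a gripper value outside its range is refused whole. The fingers move at their own pace and stop on an object; "newtons" is the grip in N (left out, the last holds). Time passes only in rows, so rows that repeat a pose let the fingers close, or fill a call up. It gives the time, the measured TCP pose, the force and the opening at its end, in the units of the state.
- r.get_state(): the state, without advancing time (a new reading comes with each control period).
- cams.snapshot(name): name is "scene" or "top" or "wrist"; returns a dict with "image" (384x512x3 uint8, red, green, blue), "fx", "fy", "cx", "cy" (pixels), "dist" ([k1, k2, p1, p2, k3] as OpenCV has them; the pictures are not rectified), "R" (3x3) and "t" (3): a world point X has camera coordinates R X + t. Camera axes: x right, y down, z forward; pixel columns grow to the right and rows downward; lengths in m; the calibration is good to about 2 mm. A picture is of the moment at which its call begins. There is no depth.
- r.finish_job(): hands the job in, once; it reports no verdict.
The state is a dict: "clock": time; "q": joint angles; "qd": joint speeds; "joint_torque": joint torques, N m; "tool_pos": TCP position; "eef_rot": TCP orientation; "contact_force": force on the tool from outside, world axes, zero at the start; "moment": the same for the moment, N m; "opening": opening from 0.0 (shut) to 1.0 (fully open).
Only numpy, scipy, OpenCV 4.12 (cv2) and the standard library are available. Lean on these libraries where they do the work, as an engineer would, in place of code of your own. Each camera call takes 0.05 s, during which the arm holds its last target. There are 200 camera calls.

## Working session

There is one attempt and no reset: what is moved stays moved. The work goes in short steps, Python scripts to look and compute and a tool call to move; the robot and the scene stay as the last step left them, time stands still between calls to the robot, and variables do not carry over. Pictures are saved under pics/ and viewed, about 8 in all and at most 12, crops included, and the job is handed in when it is done.

Besides the shell and the picture viewer there is one more tool, called after "Request:" as name(argument=value, ...), one argument or row to a line, values as JSON. apply_moves: Moves the arm, as the interface text tells. Its arguments: {"type":"object","properties":{"travel":{"type":"array","items":{"type":"array","items":{"type":"number"}}},"roll":{"type":"array","items":{"type":"number"}},"gripper":{"type":"array","items":{"type":"number"}},"newtons":{"type":"number"}},"required":["travel","roll","gripper"]}

```bash
ls; mkdir -p pics; python3 - <<'E'
from plant import r,cams
import cv2,numpy as np
s=r.get_state();print({k:np.round(v,3) for k,v in s.items()})
ims=[]
for n in("scene","top","wrist"):
    d=cams.snapshot(n);cv2.imwrite(f"pics/{n}0.png",d["image"][:,:,::-1]);print(n,d["fx"],d["fy"],d["cx"],d["cy"],d["dist"],np.round(d["R"],3).tolist(),np.round(d["t"],3), np.round(-d["R"].T@d["t"],3))
E
```

```text
pics
{'clock': np.float64(0.0), 'q': array([-1.155,  0.69 , -0.195,  1.566,  0.157,  0.902, -0.215]), 'qd': array([ 0.001,  0.001, -0.001,  0.   , -0.001, -0.001, -0.   ]), 'joint_torque': array([ 0.0000e+00, -5.2755e+01, -1.2670e+00, -1.5343e+01, -5.3000e-02,
        6.0000e-03,  0.0000e+00]), 'tool_pos': array([0.233, 0.579, 0.252]), 'eef_rot': array([-0.397,  0.586,  0.396,  0.585]), 'contact_force': array([ 0.562, -0.007, -0.781]), 'moment': array([0.037, 0.05 , 0.059]), 'opening': np.float64(0.999)}
scene 416.7053385998553 416.7053385998553 259.4408571909098 195.70481569066268 [-0.00369817  0.          0.          0.          0.        ] [[0.856, 0.516, -0.01], [0.361, -0.612, -0.704], [-0.369, 0.6, -0.71]] [-0.436 -0.201  1.473] [ 0.99  -0.782  0.9  ]
top 365.8649323196793 365.8649323196793 253.31756895023506 194.43310385992208 [0.02748891 0.         0.         0.         0.        ] [[-0.012, -1.0, -0.016], [-0.989, 0.014, -0.145], [0.145, 0.014, -0.989]] [-0.062  0.567  1.094] [ 0.401 -0.085  1.163]
wrist 331.9978417310282 331.9978417310282 262.4532686343289 194.2246416336947 [-0.00344685  0.          0.          0.          0.        ] [[0.373, 0.928, -0.001], [0.889, -0.357, 0.288], [0.267, -0.109, -0.958]] [-0.625 -0.04   0.391] [0.164 0.608 0.385]
```

View pics/scene0.png

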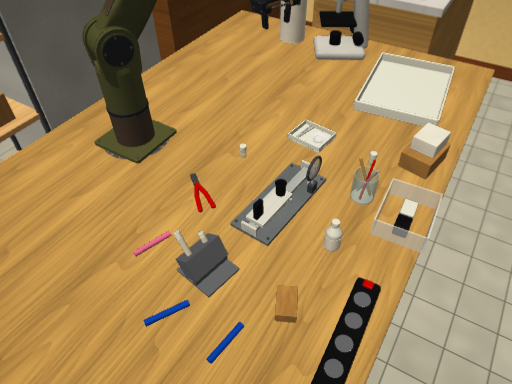

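View pics/top0.png

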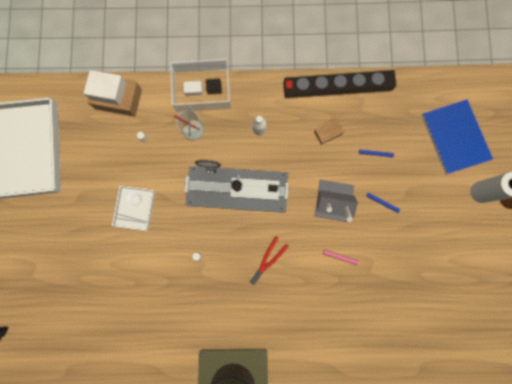

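Scene: the rack at (207,262) has the long tube at (182,243) on its left and the short one at (203,240). The rail runs (250,225)→(310,175), with fin (258,208), cup (281,187) and lens (315,168). Top: the same things at rack (336,203), fin (272,188), cup (237,185) and lens (207,165). I'll zoom in.

```bash
python3 - <<'E'
import cv2,numpy as np
s=cv2.imread("pics/scene0.png");t=cv2.imread("pics/top0.png")
a=cv2.resize(s[150:300,165:335],None,fx=4.5,fy=4.5,interpolation=cv2.INTER_CUBIC)[:600,:800]
cv2.imwrite("pics/c1.png",cv2.resize(s[155:300,165:335],(680,580),interpolation=cv2.INTER_CUBIC))
cv2.imwrite("pics/c2.png",cv2.resize(t[145:230,175:370],(780,340),interpolation=cv2.INTER_CUBIC))
E
```

```text
(no output)
```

View pics/c1.png

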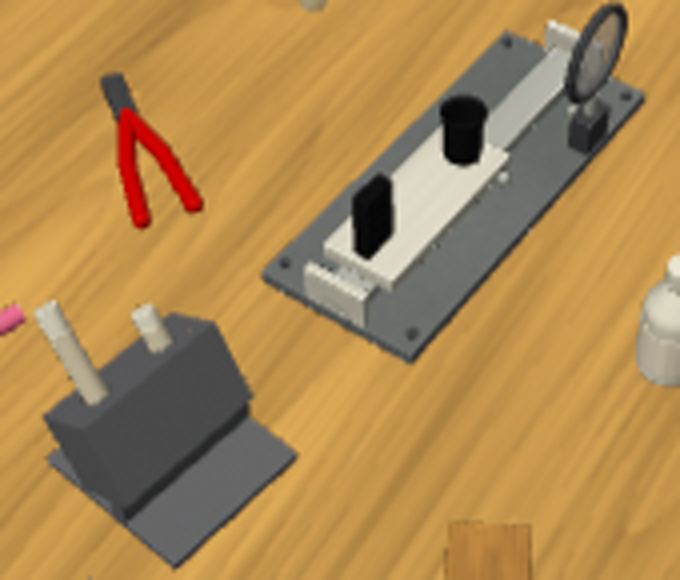

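View pics/c2.png

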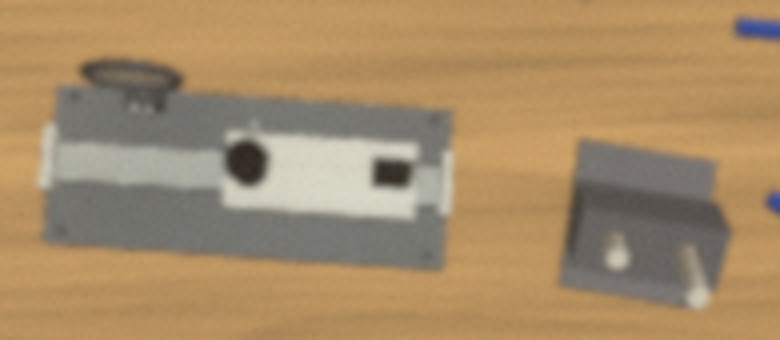

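The long tube is in the rack's -y hole: scene crop (47,308) cap, (96,398) exit. The short tube's cap is at (146,315). Next I triangulate these points.

```bash
cat > h.py <<'E'
import cv2,numpy as np
from plant import r,cams
def ray(d,u,v):
    K=np.array([[d["fx"],0,d["cx"]],[0,d["fy"],d["cy"]],[0,0,1]])
    p=cv2.undistortPoints(np.array([[[u,v]]],float),K,np.array(d["dist"],float))[0,0]
    R=np.array(d["R"]);return -R.T@np.array(d["t"]),R.T@np.array([p[0],p[1],1])
def plane(d,u,v,z):
    o,k=ray(d,u,v);return o+k*(z-o[2])/k[2]
def tri(d1,p1,d2,p2):
    (a,k),(b,l)=ray(d1,*p1),ray(d2,*p2)
    s=np.linalg.lstsq(np.c_[k,-l],b-a,rcond=None)[0]
    P,Q=a+k*s[0],b+l*s[1];return (P+Q)/2,np.linalg.norm(P-Q)
E
python3 - <<'E'
from h import *
s=cams.snapshot("scene");t=cams.snapshot("top");cv2.imwrite("pics/w.png",cams.snapshot("wrist")["image"])
S=lambda x,y:(165+x/4,155+y/4)
T=lambda x,y:(175+x/4,145+y/4)
np.set_printoptions(precision=4,suppress=True)
for n,a,b,z in(("cap",(47,308),(699,298),None),("exit",(96,398),(685,250),None),("short",(146,315),(617,258),None),("cup",(463,112),(247,160),.081),("fin",(373,185),(392,171),.095),("lens",(598,53),(131,77),.1)):
    print(n,*tri(s,S(*a),t,T(*b)), *( [plane(s,*S(*a),z),plane(t,*T(*b),z)] if z else []))
print("rail stops",plane(t,*T(48,156),.03),plane(t,*T(447,183),.03), "plate corners",[plane(t,*T(*p),.012)[:2] for p in((62,86),(452,111),(442,268),(42,241))])
print("rack corners z0",[plane(t,*T(*p),0.0)[:2] for p in((582,140),(717,158))])
E
```

```text
cap [ 0.4795 -0.3388  0.1297] 0.004765277188104114
exit [ 0.5171 -0.346   0.0747] 0.0014050685706830334
short [ 0.5122 -0.2901  0.0925] 0.0045429886497603
cup [ 0.59   -0.0194  0.0837] 0.003210549934121284 [ 0.5898 -0.0156  0.081 ] [ 0.5892 -0.0202  0.081 ]
fin [ 0.5787 -0.1263  0.0983] 0.005799662071122935 [ 0.5791 -0.1216  0.095 ] [ 0.577  -0.1282  0.095 ]
lens [0.6518 0.0662 0.1016] 0.0055059352396356325 [0.653  0.0701 0.1   ] [0.6498 0.0647 0.1   ]
rail stops [0.6035 0.1396 0.03  ] [ 0.5775 -0.1737  0.03  ] plate corners [array([0.6638, 0.1327]), array([ 0.6386, -0.1806]), array([ 0.5126, -0.1695]), array([0.5383, 0.147 ])]
rack corners z0 [array([ 0.6156, -0.2854]), array([ 0.5994, -0.3925])]
```

Request:
apply_moves(
  travel=[
    [2, -2, 0],
    [5, -5, 0],
    [8, -8, 0],
    [11, -11, 0],
    [14, -14, 0],
    [17, -17, 0],
    [20, -20, 0],
    [21, -23, 0],
  ],
  roll=[0, 2, 4, 6, 8, 10, 12, 12.8],
  gripper=[4, 4, 4, 4, 4, 4, 4, 4],
)

```text
clock: 0.97
tool_pos: [0.4469, 0.3482, 0.2527]
eef_rot: [-0.459, 0.537, 0.458, 0.539]
contact_force: [1.6, -0.5, -0.1]
opening: 0.455
```

Request:
apply_moves(
  travel=[
    [1, -4, 0],
    [2, -8, 0],
    [3, -12, 0],
    [4, -16, 0],
    [5, -20, 0],
    [5, -24, 0],
    [5, -28, 0],
    [5, -32, 0],
  ],
  roll=[0, 0, 0, 0, 0, 0, 0, 0],
  gripper=[4, 4, 4, 4, 4, 4, 4, 4],
)

```text
clock: 1.63
tool_pos: [0.4927, 0.028, 0.2528]
eef_rot: [-0.459, 0.538, 0.459, 0.538]
contact_force: [0.0, -1.2, -0.8]
opening: 0.454
```

Request:
apply_moves(
  travel=[
    [0, -4, 0],
    [0, -8, 0],
    [0, -12, 0],
    [0, -16, 0],
    [0, -20, 0],
    [0, -24, 0],
    [0, -28, 0],
    [0, -32, 0],
  ],
  roll=[0, 0, 0, 0, 0, 0, 0, 0],
  gripper=[4, 4, 4, 4, 4, 4, 4, 4],
)

```text
clock: 2.3
tool_pos: [0.4924, -0.2921, 0.2529]
eef_rot: [-0.459, 0.538, 0.459, 0.538]
contact_force: [-0.1, 0.5, 0.6]
opening: 0.452
```

Request:
apply_moves(
  travel=[
    [0, -2, -1],
    [0, -4.5, -2],
    [0, -4.9, -3],
    [0, -4.9, -4],
    [0, -4.9, -4],
    [0, -4.9, -4],
    [0, -4.9, -4],
    [0, -4.9, -4],
  ],
  roll=[0, 0, 0, 0, 0, 0, 0, 0],
  gripper=[4, 4, 4, 4, 4, 4, 4, 4],
)

```text
clock: 2.97
tool_pos: [0.4937, -0.3376, 0.2135]
eef_rot: [-0.46, 0.537, 0.459, 0.538]
contact_force: [-0.4, 0.5, -0.5]
opening: 0.456
```

```bash
python3 - <<'E'
from h import *
d=cams.snapshot("wrist");cv2.imwrite("pics/w1.png",d["image"][:,:,::-1])
print(r.get_state()["tool_pos"],-d["R"].T@d["t"])
# predicted positions
def proj(X):
    return cv2.projectPoints(np.array([X],float),cv2.Rodrigues(np.array(d["R"]))[0],np.array(d["t"]),np.array([[d["fx"],0,d["cx"]],[0,d["fy"],d["cy"]],[0,0,1]]),np.array(d["dist"]))[0][0,0]
for X in((.4795,-.3388,.1297),(.5171,-.346,.0747),(.492,-.341,.111),(.5122,-.2901,.0925)):print(proj(X))
E
```

```text
[ 0.49358533 -0.33795156  0.21352074] [ 0.42036694 -0.32573652  0.3461807 ]
[256.79893626 187.14245411]
[256.56708241 212.54224289]
[256.975019   196.84178837]
[323.69563455 204.25346809]
```

View pics/w1.png

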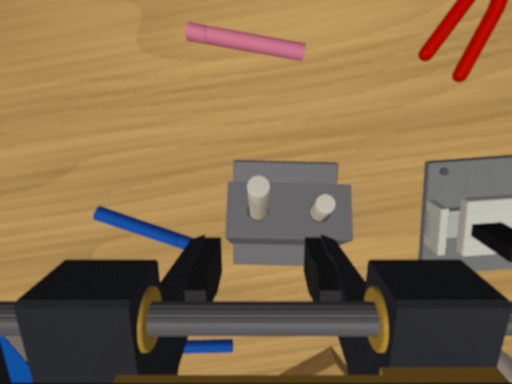

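The wrist view shows the long tube at cap (258,183) and exit (258,217), within about 1 mm sideways of the prediction. Its axis is parallel to the finger plane, so I descend.

Request:
apply_moves(
  travel=[
    [-0.1, -0.2, -2],
    [-0.1, -0.2, -5],
    [-0.1, -0.2, -8],
    [-0.1, -0.2, -9.5],
    [-0.1, -0.2, -10.7],
    [-0.1, -0.2, -10.7],
    [-0.1, -0.2, -10.7],
    [-0.1, -0.2, -10.7],
  ],
  roll=[0, 0, 0, 0, 0, 0, 0, 0],
  gripper=[4, 4, 4, 4, 4, 4, 4, 4],
)

```text
clock: 3.68
tool_pos: [0.4929, -0.3412, 0.1071]
eef_rot: [-0.46, 0.538, 0.458, 0.538]
contact_force: [-0.5, -0.6, 0.9]
opening: 0.455
```

Request:
apply_moves(
  travel=[
    [0, 0, 0],
    [0, 0, 0],
    [0, 0, 0],
    [0, 0, 0],
    [0, 0, 0],
    [0, 0, 0],
    [0, 0, 0],
    [0, 0, 0],
  ],
  roll=[0, 0, 0, 0, 0, 0, 0, 0],
  gripper=[1, 1, 1, 1, 1, 1, 1, 1],
  newtons=12,
)

```text
clock: 4.35
tool_pos: [0.4919, -0.3412, 0.1061]
eef_rot: [-0.459, 0.538, 0.459, 0.538]
contact_force: [-1.0, 0.0, 4.6]
opening: 0.18
```

Request:
apply_moves(
  travel=[
    [-0.27, 0.05, 0.42],
    [-0.67, 0.11, 1.05],
    [-1.07, 0.18, 1.68],
    [-1.48, 0.25, 2.31],
    [-1.88, 0.31, 2.94],
    [-2.28, 0.38, 3.56],
    [-2.68, 0.45, 4.2],
    [-2.68, 0.45, 4.2],
  ],
  roll=[0, 0, 0, 0, 0, 0, 0, 0],
  gripper=[1, 1, 1, 1, 1, 1, 1, 1],
)

```text
clock: 5.02
tool_pos: [0.464, -0.3367, 0.1491]
eef_rot: [-0.459, 0.538, 0.459, 0.538]
contact_force: [-0.2, 0.0, -0.8]
opening: 0.175
```

Request:
apply_moves(
  travel=[
    [-0.3, 0, 1],
    [-0.6, 0, 3],
    [-0.6, 0, 6],
    [-0.6, 0, 9],
    [-0.6, 0, 12],
    [-0.6, 0, 13],
    [-0.6, 0, 13],
    [-0.6, 0, 13],
  ],
  roll=[0, 0, 0, 0, 0, 0, 0, 0],
  gripper=[1, 1, 1, 1, 1, 1, 1, 1],
)

```text
clock: 5.68
tool_pos: [0.4586, -0.3364, 0.2773]
eef_rot: [-0.459, 0.538, 0.459, 0.538]
contact_force: [-1.1, 0.6, -0.1]
opening: 0.176
```

```bash
python3 - <<'E'
from h import *
d=cams.snapshot("scene");t=cams.snapshot("top")
a=d["image"][100:300,130:330,::-1];b=t["image"][130:240,220:400,::-1]
cv2.imwrite("pics/p2.png",np.hstack([cv2.resize(a,(400,400),interpolation=cv2.INTER_CUBIC),cv2.copyMakeBorder(cv2.resize(b,(396,242),interpolation=cv2.INTER_CUBIC),0,158,0,0,0)]))
print(r.get_state()["tool_pos"],r.get_state()["contact_force"],r.get_state()["opening"]*88)
E
```

```text
[ 0.45784573 -0.33602255  0.27592705] [-0.46724437  0.02275199 -0.81460655] 15.428440113757395
```

View pics/p2.png

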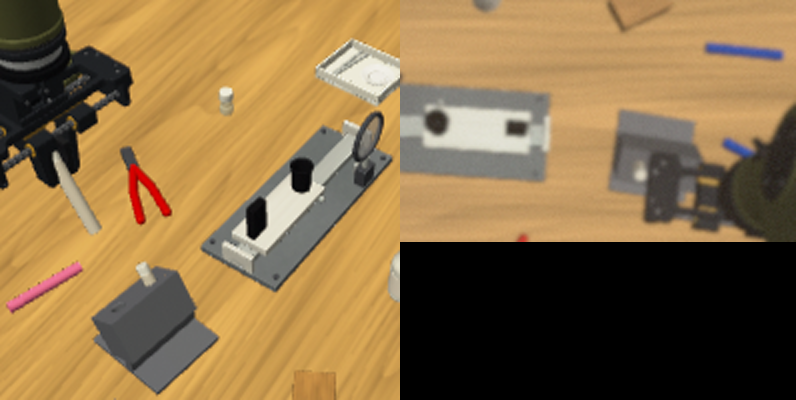

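The long tube is held, leaning, with its foot at crop (95,230), and the short one is still in the rack. I'll move towards the cup with a light grip and see whether the tube swings upright.

Request:
apply_moves(
  travel=[
    [1, 3, 0],
    [2, 7, 0],
    [3, 11, 0],
    [4, 15, 0],
    [5, 19, 0],
    [5.5, 23, 0],
    [5.8, 27, 0],
    [6, 30, 0],
  ],
  roll=[1, 2, 3, 4, 4.3, 4.3, 4.3, 4.3],
  gripper=[1, 1, 1, 1, 1, 1, 1, 1],
)

```text
clock: 6.45
tool_pos: [0.5181, -0.0324, 0.2761]
eef_rot: [-0.478, 0.52, 0.481, 0.519]
contact_force: [0.1, 0.5, -0.6]
opening: 0.175
```

Request:
apply_moves(
  travel=[
    [0, 1, 0],
    [0, 1.7, 0],
    [0, 1.7, 0],
    [0, 1.7, 0],
    [0, 1.7, 0],
    [0, 1.7, 0],
    [0, 1.7, 0],
    [0, 1.7, 0],
  ],
  roll=[0, 0, 0, 0, 0, 0, 0, 0],
  gripper=[1, 1, 1, 1, 1, 1, 1, 1],
  newtons=3,
)

```text
clock: 7.12
tool_pos: [0.519, -0.0205, 0.2777]
eef_rot: [-0.478, 0.521, 0.478, 0.521]
contact_force: [-0.2, 0.2, -0.5]
opening: 0.18
```

```bash
python3 - <<'E'
from h import *
d=cams.snapshot("scene");t=cams.snapshot("wrist")
a=d["image"][100:250,190:340,::-1];b=t["image"][:,:,::-1]
cv2.imwrite("pics/p3.png",np.hstack([cv2.resize(a,(288,384),interpolation=cv2.INTER_CUBIC)if 0 else cv2.resize(a,(384,384),interpolation=cv2.INTER_CUBIC),b[:,100:512]]))
s=r.get_state();print(s["tool_pos"],s["eef_rot"],s["opening"]*88)
E
```

```text
[ 0.51903981 -0.01998863  0.27776357] [-0.47854378  0.52059075  0.47849845  0.52059615] 15.742655949038712
```

View pics/p3.png

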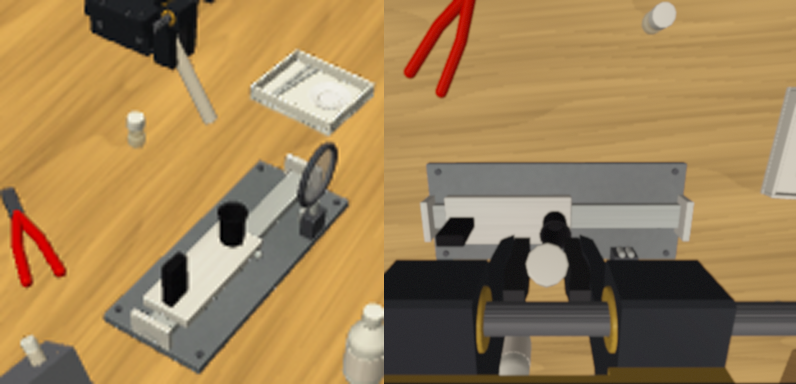

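The tube keeps its lean: foot at scene crop (208,118), and the cup mouth seen in wrist crop (555,221). I'll set its foot in the cup mouth and pivot it there. First I measure lean and cup.

```bash
python3 - <<'E'
from h import *
np.set_printoptions(precision=4,suppress=True)
d=cams.snapshot("scene");t=cams.snapshot("wrist")
g=r.get_state()["tool_pos"]+[0,0,.005]
a,k=ray(d,190+208/2.56,100+118/2.56)
# foot on vertical plane through g, in-plane dir e perpendicular to jaws
e=np.array([.9966,-.083,0]);n=np.cross(e,[0,0,1])
F=a+k*(np.dot(g-a,n)/np.dot(k,n));v=F-g
print("foot",F,"len",np.linalg.norm(v),"lean",np.degrees(np.arctan2(v@e,-v[2])))
im=t["image"].astype(int);m=((im.max(2)<45)).astype(np.uint8)
m=m[205:245,255:290]
print("\n".join("".join(".#"[x] for x in row) for row in m))
for p in((271,220),(271,222)):print(plane(t,*p,.081))
# cup in scene & top by dark mask
for nm,dd,(x0,x1,y0,y1) in(("scene",d,(270,292,175,200)),("top",cams.snapshot("top"),(228,247,175,196))):
    m=(dd["image"].max(2)[y0:y1,x0:x1]<70).astype(np.uint8)
    ys,xs=np.nonzero(m);print(nm,x0+xs.min(),x0+xs.max(),y0+ys.min(),y0+ys.max(),x0+xs.mean(),y0+ys.mean())
    if nm=="scene": print("\n".join("".join(".#"[x] for x in row) for row in m))
E
```

```text
foot [ 0.5614 -0.0232  0.2083] len 0.08578327744397832 lean 29.680800110269367
...................................
...................................
...................................
...................................
...................................
...................................
...................................
..............#.#..................
...........#########...............
.........#############.............
........###############............
.......#################...........
......##################...........
......###################..........
.....####################..........
.....#####################.........
.....#####################.........
.....#####################.........
.....#####################.........
.....#####################.........
.....#####################.........
.....######################........
....#######################........
....########################.......
...##########################......
...###########################.....
..############################.....
..############################.....
..###########
[... 627 characters left out ...]
...######........
......##########......
.....###########......
.....############.....
.....############.....
.....############.....
.....###########......
......##########......
......##########......
......##########......
......##########......
......##########......
......#########.......
......#########.......
......#########.......
.......########.......
........######........
......................
......................
......................
......................Traceback (most recent call last):
  File "<stdin>", line 17, in <module>
    return umr_minimum(a, axis, None, out, keepdims, initial, where)
ValueError: zero-size array to reduction operation minimum which has no identity
```

Request:
apply_moves(
  travel=[
    [1, 0.3, -2],
    [2, 0.7, -4],
    [3.2, 0.7, -6],
    [3.2, 0.7, -8],
    [3.2, 0.7, -10],
    [3.2, 0.7, -11],
    [3.2, 0.7, -11],
    [3.2, 0.7, -11],
  ],
  roll=[0, 0, 0, 0, 0, 0, 0, 0],
  gripper=[1, 1, 1, 1, 1, 1, 1, 1],
  newtons=6,
)

```text
clock: 8.03
tool_pos: [0.551, -0.0123, 0.1679]
eef_rot: [-0.479, 0.52, 0.479, 0.52]
contact_force: [1.1, -0.5, 0.2]
opening: 0.177
```

```bash
python3 - <<'E'
from h import *
d=cams.snapshot("scene");t=cams.snapshot("wrist")
a=d["image"][135:215,240:320,::-1];b=t["image"][:,:,::-1]
cv2.imwrite("pics/p4.png",np.hstack([cv2.resize(a,(480,480),interpolation=cv2.INTER_CUBIC),cv2.resize(b[150:330,200:320],(320,480))]))
s=r.get_state();print(s["tool_pos"],s["contact_force"],s["opening"]*88)
E
```

```text
[ 0.55182674 -0.01233348  0.16889763] [ 0.14761979 -0.30439315 -0.26888071] 15.446678055663316
```

View pics/p4.png

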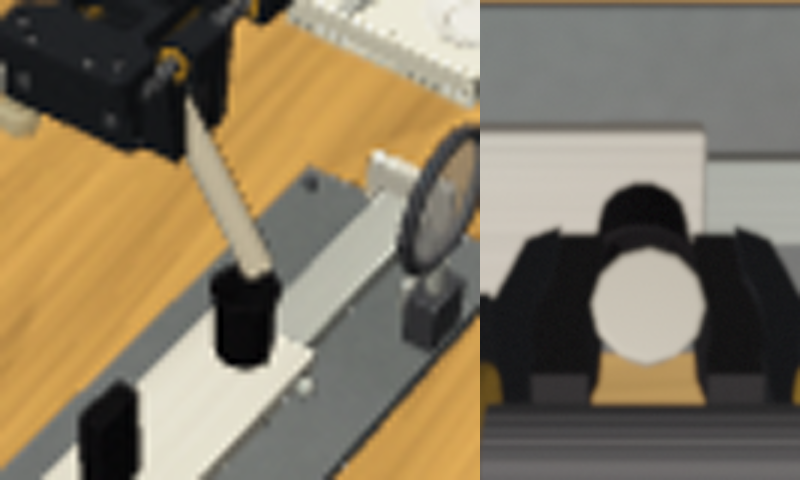

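Scene: the foot end is at crop (255,269), just over the cup mouth, which is centred at about (246,284). Wrist: the cup and tube columns line up (643 and 648).

```bash
python3 - <<'E'
from h import *
np.set_printoptions(precision=4,suppress=True)
d=cams.snapshot("scene");S=lambda x,y:(240+x/6,135+y/6)
print("foot",[plane(d,*S(255,269),z) for z in(.095,.1,.105)])
print("cup",plane(d,*S(246,283),.081))
t=cams.snapshot("wrist");print(plane(t,200+163*.375,150+230*.375,.081), "near rim")
E
```

```text
foot [array([ 0.5946, -0.0148,  0.095 ]), array([ 0.5971, -0.0196,  0.1   ]), array([ 0.5995, -0.0244,  0.105 ])]
cup [ 0.5887 -0.0122  0.081 ]
[ 0.576 -0.015  0.081] near rim
```

Request:
apply_moves(
  travel=[
    [-0.1, 0.1, -0.4],
    [-0.1, 0.1, -0.8],
    [-0.1, 0.1, -1.2],
    [-0.1, 0.1, -1.6],
    [-0.1, 0.1, -2.0],
    [-0.1, 0.1, -2.3],
    [-0.1, 0.1, -2.3],
    [-0.1, 0.1, -2.3],
  ],
  roll=[0, 0, 0, 0, 0, 0, 0, 0],
  gripper=[1, 1, 1, 1, 1, 1, 1, 1],
)

```text
clock: 8.9
tool_pos: [0.5497, -0.0117, 0.1444]
eef_rot: [-0.479, 0.521, 0.479, 0.52]
contact_force: [-1.2, 0.0, -0.4]
opening: 0.176
```

Request:
apply_moves(
  travel=[
    [0.4, -0.03, 0.2],
    [0.8, -0.07, 0.35],
    [1.2, -0.1, 0.5],
    [1.65, -0.14, 0.65],
    [2.1, -0.17, 0.75],
    [2.5, -0.21, 0.85],
    [2.5, -0.21, 0.85],
    [2.5, -0.21, 0.85],
  ],
  roll=[0, 0, 0, 0, 0, 0, 0, 0],
  gripper=[1, 1, 1, 1, 1, 1, 1, 1],
)

```text
clock: 9.57
tool_pos: [0.5756, -0.0135, 0.1532]
eef_rot: [-0.479, 0.52, 0.479, 0.521]
contact_force: [0.3, -0.4, 0.0]
opening: 0.178
```

Request:
apply_moves(
  travel=[
    [0.3, -0.03, 0.03],
    [0.6, -0.05, 0.06],
    [0.9, -0.07, 0.08],
    [1.2, -0.1, 0.1],
    [1.5, -0.12, 0.1],
    [1.5, -0.12, 0.1],
    [1.5, -0.12, 0.1],
    [1.5, -0.12, 0.1],
  ],
  roll=[0, 0, 0, 0, 0, 0, 0, 0],
  gripper=[1, 1, 1, 1, 1, 1, 1, 1],
)

```text
clock: 10.23
tool_pos: [0.5903, -0.0148, 0.1545]
eef_rot: [-0.479, 0.52, 0.479, 0.521]
contact_force: [0.4, -0.7, 3.5]
opening: 0.176
```

```bash
python3 - <<'E'
from h import *
d=cams.snapshot("scene");t=cams.snapshot("wrist")
a=d["image"][135:215,240:320,::-1];b=t["image"][:,:,::-1]
cv2.imwrite("pics/p5.png",np.hstack([cv2.resize(a,(480,480),interpolation=cv2.INTER_CUBIC),cv2.resize(b[150:330,200:320],(320,480))]))
s=r.get_state();print(s["tool_pos"],s["contact_force"],s["opening"]*88)
E
```

```text
[ 0.58991562 -0.01466671  0.15410468] [ 0.25497633 -0.08241554  0.2220671 ] 15.898987470009283
```

View pics/p5.png

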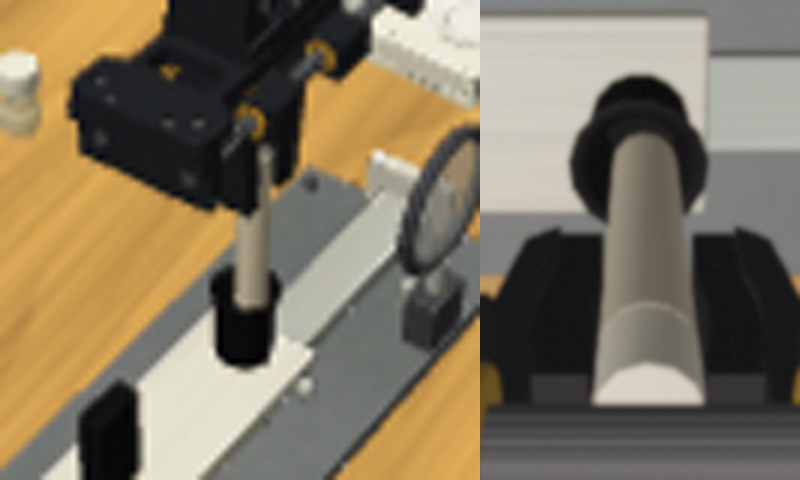

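The tube stands nearly upright in the mouth (axis (251,300)→(256,200), about 3° off). I'll lower it.

Request:
apply_moves(
  travel=[
    [0, 0, -0.3],
    [0, 0, -0.6],
    [0, 0, -0.9],
    [0, 0, -1.2],
    [0, 0, -1.5],
    [0, 0, -1.8],
    [0, 0, -2.0],
    [0, 0, -2.0],
  ],
  roll=[0, 0, 0, 0, 0, 0, 0, 0],
  gripper=[1, 1, 1, 1, 1, 1, 1, 1],
)

```text
clock: 11.0
tool_pos: [0.5897, -0.0148, 0.1336]
eef_rot: [-0.479, 0.521, 0.479, 0.52]
contact_force: [0.7, -0.4, -0.5]
opening: 0.179
```

Request:
apply_moves(
  travel=[
    [0, 0, -0.2],
    [0, 0, -0.4],
    [0, 0, -0.6],
    [0, 0, -0.8],
    [0, 0, -0.9],
    [0, 0, -1.0],
    [0, 0, -1.0],
    [0, 0, -1.0],
  ],
  roll=[0, 0, 0, 0, 0, 0, 0, 0],
  gripper=[1, 1, 1, 1, 1, 1, 1, 1],
)

```text
clock: 11.67
tool_pos: [0.5911, -0.0148, 0.1253]
eef_rot: [-0.479, 0.52, 0.478, 0.521]
contact_force: [0.1, -0.8, 6.6]
opening: 0.179
```

Request:
apply_moves(
  travel=[
    [0, 0, 0],
    [0, 0, 0],
    [0, 0, 0],
    [0, 0, 0],
    [0, 0, 0],
    [0, 0, 0],
    [0, 0, 0],
    [0, 0, 0],
  ],
  roll=[0, 0, 0, 0, 0, 0, 0, 0],
  gripper=[1.8, 2, 2.2, 2.6, 3, 3.5, 4, 4],
)

```text
clock: 12.33
tool_pos: [0.59, -0.0147, 0.1242]
eef_rot: [-0.479, 0.52, 0.479, 0.52]
contact_force: [0.2, -0.4, -0.8]
opening: 0.449
```

Request:
apply_moves(
  travel=[
    [0, 0, 1],
    [0, 0, 3],
    [0, 0, 6],
    [0, 0, 9],
    [0, 0, 12],
    [-1, -3, 13],
    [-2, -6, 13],
    [-2, -6, 13],
  ],
  roll=[0, 0, 0, 0, 0, 0, 0, 0],
  gripper=[4, 4, 4, 4, 4, 4, 4, 4],
)

```text
clock: 13.0
tool_pos: [0.5683, -0.0829, 0.2557]
eef_rot: [-0.478, 0.524, 0.475, 0.521]
contact_force: [-0.6, -1.2, -0.3]
opening: 0.448
```

```bash
python3 - <<'E'
from h import *
d=cams.snapshot("scene");t=cams.snapshot("wrist")
a=d["image"][135:235,235:335,::-1];b=t["image"][:,:,::-1]
cv2.imwrite("pics/p6.png",np.hstack([cv2.resize(a,(400,400),interpolation=cv2.INTER_CUBIC),cv2.resize(b,(400,400))]))
s=r.get_state();print(s["tool_pos"],s["contact_force"],s["opening"]*88)
E
```

```text
[ 0.569638   -0.0764973   0.25500018] [-0.61625196  0.08848664 -0.09846525] 39.87372754997245
```

View pics/p6.png

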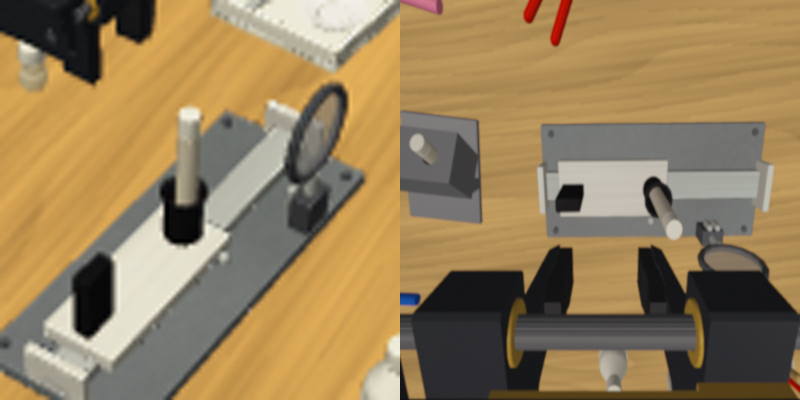

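The tube stands upright in the cup (cap at scene crop (190,115)) and is released. The short tube is still in the rack. Next is the fin.

```bash
python3 - <<'E'
from h import *
np.set_printoptions(precision=4,suppress=True)
s=r.get_state();print(s["q"],s["tool_pos"])
d=cams.snapshot("wrist");t=cams.snapshot("top");c=cams.snapshot("scene")
im=d["image"]
# fin blob in the wrist view
u0,u1,v0,v1=190,250,165,215
m=(im.max(2)[v0:v1,u0:u1]<60).astype(np.uint8)
print("\n".join("".join(".#"[x] for x in row) for row in m[5:45]))
def blob(dd,box):
    u0,u1,v0,v1=box;ys,xs=np.nonzero(dd["image"].max(2)[v0:v1,u0:u1]<75);return u0+xs.min(),u0+xs.max(),v0+ys.min(),v0+ys.max()
print(blob(c,(250,268,194,222)))
E
```

```text
[ 0.2823  0.6363 -0.3888  1.7128  0.3049  0.8522  1.244 ] [ 0.5696 -0.0765  0.255 ]
............................................................
............................................................
............................................................
............................................................
............................................................
............................................................
............................................................
.................#######################....................
...............##########################...................
..............###########################...................
.............############################...................
.............############################...................
............#############################...................
...........##############################...................
..........###############################...................
..........###############################...................
.........###############################
[... 784 characters left out ...]
#####........................
......##############################........................
......##############################........................
.......####.................................................
............................................................
............................................................
............................................................
............................................................
............................................................
............................................................
............................................................
(np.int64(253), np.int64(262), np.int64(198), np.int64(218))
```

Request:
apply_moves(
  travel=[
    [0.2, -1, 0],
    [0.4, -2, 0],
    [0.6, -3, 0],
    [0.9, -4, 0],
    [0.9, -5.1, 0],
    [0.9, -5.1, 0],
    [0.9, -5.1, 0],
    [0.9, -5.1, 0],
  ],
  roll=[6, 12, 18, 24, 31, 38, 45, 50],
  gripper=[6, 6, 6, 6, 6, 6, 6, 6],
)

```text
clock: 13.92
tool_pos: [0.5794, -0.1245, 0.254]
eef_rot: [-0.655, 0.266, 0.655, 0.267]
contact_force: [-0.7, 0.4, 0.4]
opening: 0.679
```

Request:
apply_moves(
  travel=[
    [0, 0, 0],
    [0, 0, -1],
    [0, 0, -2],
    [0, 0, -3],
    [0, 0, -4],
    [0, 0, -5],
    [0, 0, -5],
    [0, 0, -5],
  ],
  roll=[6, 13, 20, 27, 34, 40, 40, 40],
  gripper=[6, 6, 6, 6, 6, 6, 6, 6],
)

```text
clock: 14.58
tool_pos: [0.579, -0.1246, 0.2038]
eef_rot: [-0.706, 0.03, 0.707, 0.03]
contact_force: [0.0, -0.5, -0.0]
opening: 0.68
```

```bash
python3 - <<'E'
from h import *
d=cams.snapshot("wrist");cv2.imwrite("pics/p7.png",d["image"][:,:,::-1])
s=r.get_state();print(s["tool_pos"],s["eef_rot"],s["q"],s["opening"]*88)
K=np.array([[d["fx"],0,d["cx"]],[0,d["fy"],d["cy"]],[0,0,1]])
print(cv2.projectPoints(np.array([s["tool_pos"]*[1,1,0]+[0,0,z] for z in(.095,.075)]),cv2.Rodrigues(np.array(d["R"]))[0],np.array(d["t"]),K,np.array(d["dist"]))[0].round(1).tolist())
E
```

```text
[ 0.57942688 -0.1247915   0.20442964] [ 0.7064703  -0.02977993 -0.70646334 -0.03037153] [ 0.56424757  0.81010285 -0.78666837  1.6976463   0.69086587  0.93351912
  2.55882808] 59.462145005786375
[[[262.2, 195.5]], [[262.2, 188.4]]]
```

View pics/p7.png

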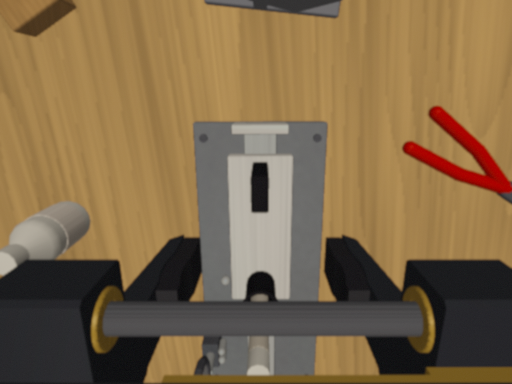

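Wrist view: the fin (cols 250–269, rows 163–212) is centred between the jaws to within about 2 px. The tube in the cup is visible at (260,300). I descend and grip.

Request:
apply_moves(
  travel=[
    [0.1, -0.2, -2],
    [0.1, -0.2, -5],
    [0.1, -0.2, -8],
    [0.1, -0.2, -11],
    [0.1, -0.2, -12.5],
    [0.1, -0.2, -13.4],
    [0.1, -0.2, -13.4],
    [0.1, -0.2, -13.4],
  ],
  roll=[0, 0, 0, 0, 0, 0, 0, 0],
  gripper=[6, 6, 6, 6, 6, 6, 6, 6],
)

```text
clock: 15.3
tool_pos: [0.581, -0.1274, 0.0713]
eef_rot: [0.707, -0.03, -0.706, -0.03]
contact_force: [0.9, -0.6, 0.4]
opening: 0.681
```

Request:
apply_moves(
  travel=[
    [0, 0, 0],
    [0, 0, 0],
    [0, 0, 0],
    [0, 0, 0],
    [0, 0, 0],
    [0, 0, 0],
    [0, 0, 0],
    [0, 0, 0],
  ],
  roll=[0, 0, 0, 0, 0, 0, 0, 0],
  gripper=[5, 4, 3, 2, 1, 1, 1, 1],
  newtons=20,
)

```text
clock: 15.97
tool_pos: [0.581, -0.1279, 0.0704]
eef_rot: [0.707, -0.029, -0.706, -0.03]
contact_force: [2.2, -0.4, -1.5]
opening: 0.159
```

```bash
python3 - <<'E'
from h import *
s=r.get_state();print(s["tool_pos"],s["q"],s["contact_force"],s["opening"]*88)
E
```

```text
[ 0.58104906 -0.12785491  0.07041235] [ 0.49391055  0.98453185 -0.64412145  1.7685669   0.88390394  0.70305046
  2.41008377] [ 2.1844701  -0.43986334 -1.51755045] 14.01115527317149
```

Request:
apply_moves(
  travel=[
    [0.02, 0.2, 0],
    [0.05, 0.6, 0],
    [0.09, 1.1, 0],
    [0.13, 1.6, 0],
    [0.17, 2.1, 0],
    [0.22, 2.6, 0],
    [0.25, 3, 0],
    [0.25, 3, 0],
  ],
  roll=[0, 0, 0, 0, 0, 0, 0, 0],
  gripper=[1, 1, 1, 1, 1, 1, 1, 1],
)

```text
clock: 16.63
tool_pos: [0.5837, -0.0955, 0.0704]
eef_rot: [0.707, -0.028, -0.706, -0.03]
contact_force: [4.6, 0.8, -2.6]
opening: 0.157
```

Request:
apply_moves(
  travel=[
    [0.02, 0.2, 0],
    [0.05, 0.6, 0],
    [0.09, 1.1, 0],
    [0.13, 1.6, 0],
    [0.17, 2.1, 0],
    [0.22, 2.6, 0],
    [0.25, 3, 0],
    [0.25, 3, 0],
  ],
  roll=[0, 0, 0, 0, 0, 0, 0, 0],
  gripper=[1, 1, 1, 1, 1, 1, 1, 1],
)

```text
clock: 17.3
tool_pos: [0.5862, -0.0657, 0.0704]
eef_rot: [0.707, -0.028, -0.706, -0.03]
contact_force: [6.0, 0.1, -2.6]
opening: 0.159
```

```bash
python3 - <<'E'
from h import *
np.set_printoptions(precision=4,suppress=True)
s=r.get_state();print(s["tool_pos"],s["q"],s["contact_force"],s["opening"]*88)
t=cams.snapshot("top");c=cams.snapshot("scene");w=cams.snapshot("wrist")
a=c["image"][120:220,245:345,::-1];b=t["image"][145:225,180:280,::-1]
cv2.imwrite("pics/p8.png",np.hstack([cv2.resize(a,(400,400),interpolation=cv2.INTER_CUBIC),cv2.copyMakeBorder(cv2.resize(b,(400,320),interpolation=cv2.INTER_CUBIC),0,80,0,0,0)]))
E
```

```text
[ 0.5862 -0.0657  0.0704] [ 0.386   0.978  -0.6345  1.7849  0.883   0.687   2.302 ] [ 5.9583  0.1222 -2.6093] 13.981577607740286
```

Request:
apply_moves(
  travel=[
    [0.1, 0.1, 0],
    [0.12, 0.25, 0],
    [0.14, 0.4, 0],
    [0.16, 0.6, 0],
    [0.18, 0.8, 0],
    [0.18, 0.8, 0],
    [0.18, 0.8, 0],
    [0.18, 0.8, 0],
  ],
  roll=[0, 0, 0, 0, 0, 0, 0, 0],
  gripper=[1, 1, 1, 1, 1, 1, 1, 1],
)

```text
clock: 18.12
tool_pos: [0.5868, -0.0589, 0.0704]
eef_rot: [-0.706, 0.029, 0.707, 0.03]
contact_force: [1.7, 2.0, 3.9]
opening: 0.155
```

Request:
apply_moves(
  travel=[
    [0.02, 0.1, 0],
    [0.04, 0.3, 0],
    [0.04, 0.3, 0],
    [0.04, 0.3, 0],
    [0.04, 0.3, 0],
    [0.04, 0.3, 0],
    [0.04, 0.3, 0],
    [0.04, 0.3, 0],
  ],
  roll=[0, 0, 0, 0, 0, 0, 0, 0],
  gripper=[1, 1, 1, 1, 1, 1, 1, 1],
)

```text
clock: 18.78
tool_pos: [0.587, -0.0568, 0.0704]
eef_rot: [-0.706, 0.029, 0.707, 0.029]
contact_force: [0.2, -1.0, 5.4]
opening: 0.154
```

Request:
apply_moves(
  travel=[
    [0.02, 0.1, 0],
    [0.02, 0.3, 0],
    [0.02, 0.3, 0],
    [0.02, 0.3, 0],
    [0.02, 0.3, 0],
    [0.02, 0.3, 0],
    [0.02, 0.3, 0],
    [0.02, 0.3, 0],
  ],
  roll=[0, 0, 0, 0, 0, 0, 0, 0],
  gripper=[1, 1, 1, 1, 1, 1, 1, 1],
)

```text
clock: 19.45
tool_pos: [0.5872, -0.0537, 0.0704]
eef_rot: [-0.706, 0.029, 0.707, 0.029]
contact_force: [-0.3, 0.4, 5.2]
opening: 0.159
```

Request:
apply_moves(
  travel=[
    [0.01, 0.1, 0],
    [0.02, 0.2, 0],
    [0.02, 0.2, 0],
    [0.02, 0.2, 0],
    [0.02, 0.2, 0],
    [0.02, 0.2, 0],
    [0.02, 0.2, 0],
    [0.02, 0.2, 0],
  ],
  roll=[0, 0, 0, 0, 0, 0, 0, 0],
  gripper=[1, 1, 1, 1, 1, 1, 1, 1],
)

```text
clock: 20.12
tool_pos: [0.5874, -0.0519, 0.0703]
eef_rot: [-0.706, 0.03, 0.707, 0.029]
contact_force: [0.3, 0.1, 5.8]
opening: 0.154
```

Request:
apply_moves(
  travel=[
    [0.01, 0.1, 0],
    [0.02, 0.2, 0],
    [0.02, 0.2, 0],
    [0.02, 0.2, 0],
    [0.02, 0.2, 0],
    [0.02, 0.2, 0],
    [0.02, 0.2, 0],
    [0.02, 0.2, 0],
  ],
  roll=[0, 0, 0, 0, 0, 0, 0, 0],
  gripper=[1, 1, 1, 1, 1, 1, 1, 1],
)

```text
clock: 20.78
tool_pos: [0.5874, -0.0509, 0.0703]
eef_rot: [-0.706, 0.03, 0.707, 0.029]
contact_force: [-0.1, -3.2, 6.3]
opening: 0.154
```

Request:
apply_moves(
  travel=[
    [0.01, 0.1, 0],
    [0.02, 0.2, 0],
    [0.02, 0.2, 0],
    [0.02, 0.2, 0],
    [0.02, 0.2, 0],
    [0.02, 0.2, 0],
    [0.02, 0.2, 0],
    [0.02, 0.2, 0],
  ],
  roll=[0, 0, 0, 0, 0, 0, 0, 0],
  gripper=[1, 1, 1, 1, 1, 1, 1, 1],
)

```text
clock: 21.45
tool_pos: [0.5875, -0.0504, 0.0704]
eef_rot: [-0.706, 0.031, 0.707, 0.029]
contact_force: [-1.3, -4.6, 7.6]
opening: 0.158
```

Request:
apply_moves(
  travel=[
    [0.01, 0.1, 0],
    [0.02, 0.2, 0],
    [0.02, 0.2, 0],
    [0.02, 0.2, 0],
    [0.02, 0.2, 0],
    [0.02, 0.2, 0],
    [0.02, 0.2, 0],
    [0.02, 0.2, 0],
  ],
  roll=[0, 0, 0, 0, 0, 0, 0, 0],
  gripper=[1, 1, 1, 1, 1, 1, 1, 1],
)

```text
clock: 22.12
tool_pos: [0.5877, -0.0476, 0.0704]
eef_rot: [-0.706, 0.031, 0.707, 0.029]
contact_force: [-1.2, -2.4, 6.6]
opening: 0.16
```

Request:
apply_moves(
  travel=[
    [0.01, 0.05, 0],
    [0.01, 0.1, 0],
    [0.01, 0.15, 0],
    [0.01, 0.15, 0],
    [0.01, 0.15, 0],
    [0.01, 0.15, 0],
    [0.01, 0.15, 0],
    [0.01, 0.15, 0],
  ],
  roll=[0, 0, 0, 0, 0, 0, 0, 0],
  gripper=[1, 1, 1, 1, 1, 1, 1, 1],
)

```text
clock: 22.78
tool_pos: [0.588, -0.0443, 0.0704]
eef_rot: [-0.706, 0.029, 0.707, 0.029]
contact_force: [-0.3, -0.0, 5.9]
opening: 0.159
```

Request:
apply_moves(
  travel=[
    [0.01, 0.05, 0],
    [0.01, 0.1, 0],
    [0.01, 0.15, 0],
    [0.01, 0.15, 0],
    [0.01, 0.15, 0],
    [0.01, 0.15, 0],
    [0.01, 0.15, 0],
    [0.01, 0.15, 0],
  ],
  roll=[0, 0, 0, 0, 0, 0, 0, 0],
  gripper=[1, 1, 1, 1, 1, 1, 1, 1],
)

```text
clock: 23.45
tool_pos: [0.5882, -0.0412, 0.0704]
eef_rot: [-0.706, 0.028, 0.707, 0.03]
contact_force: [0.1, 3.7, 4.7]
opening: 0.156
```

Request:
apply_moves(
  travel=[
    [0.01, 0.05, 0],
    [0.01, 0.1, 0],
    [0.01, 0.15, 0],
    [0.01, 0.15, 0],
    [0.01, 0.15, 0],
    [0.01, 0.15, 0],
    [0.01, 0.15, 0],
    [0.01, 0.15, 0],
  ],
  roll=[0, 0, 0, 0, 0, 0, 0, 0],
  gripper=[1, 1, 1, 1, 1, 1, 1, 1],
)

```text
clock: 24.12
tool_pos: [0.5883, -0.0404, 0.0703]
eef_rot: [-0.706, 0.029, 0.707, 0.03]
contact_force: [-1.3, 2.3, 5.5]
opening: 0.154
```

Request:
apply_moves(
  travel=[
    [0.01, 0.05, 0],
    [0.01, 0.1, 0],
    [0.01, 0.1, 0],
    [0.01, 0.1, 0],
    [0.01, 0.1, 0],
    [0.01, 0.1, 0],
    [0.01, 0.1, 0],
    [0.01, 0.1, 0],
  ],
  roll=[0, 0, 0, 0, 0, 0, 0, 0],
  gripper=[1, 1, 1, 1, 1, 1, 1, 1],
)

```text
clock: 24.78
tool_pos: [0.5883, -0.0402, 0.0703]
eef_rot: [-0.706, 0.029, 0.707, 0.029]
contact_force: [-0.9, 1.5, 6.1]
opening: 0.158
```

Request:
apply_moves(
  travel=[
    [0, 0.05, 0],
    [0, 0.05, 0],
    [0, 0.05, 0],
    [0, 0.05, 0],
    [0, 0.05, 0],
    [0, 0.05, 0],
    [0, 0.05, 0],
    [0, 0.05, 0],
  ],
  roll=[0, 0, 0, 0, 0, 0, 0, 0],
  gripper=[1, 1, 1, 1, 1, 1, 1, 1],
)

```text
clock: 25.45
tool_pos: [0.5883, -0.0401, 0.0703]
eef_rot: [-0.706, 0.03, 0.707, 0.029]
contact_force: [-1.5, 0.0, 6.2]
opening: 0.157
```

```bash
python3 - <<'E'
from h import *
s=r.get_state();print(s["tool_pos"],s["q"].round(3),s["contact_force"],s["opening"]*88)
t=cams.snapshot("top");c=cams.snapshot("scene")
a=c["image"][110:210,245:345,::-1];b=t["image"][145:225,180:280,::-1]
cv2.imwrite("pics/p9.png",np.hstack([cv2.resize(a,(400,400),interpolation=cv2.INTER_CUBIC),cv2.copyMakeBorder(cv2.resize(b,(400,320),interpolation=cv2.INTER_CUBIC),0,80,0,0,0)]))
E
```

```text
[ 0.58831316 -0.0401405   0.07034337] [ 0.339  0.978 -0.631  1.783  0.878  0.689  2.26 ] [-1.45121828  0.04940452  6.24417725] 13.858497097498207
```

View pics/p9.png

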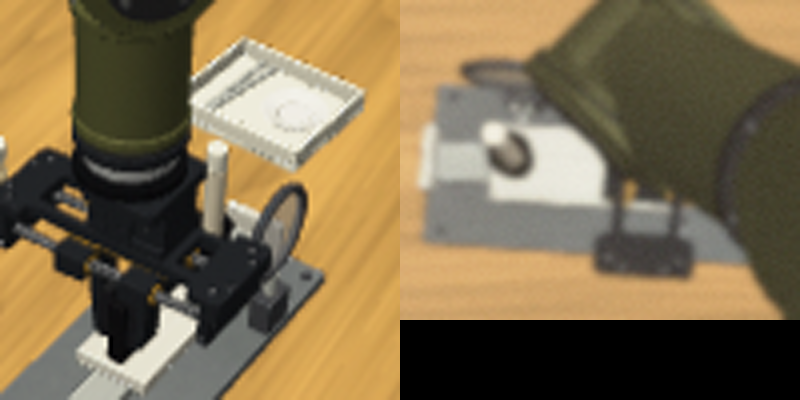

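The tube is upright at scene crop (217,200), in front of the lens. The fin is still gripped, and the force along the rail is about 0 with the ball seated. I'm handing it in.

```bash
python3 -c "
from plant import r
print(r.finish_job()); s=r.get_state(); print(s['clock'],s['tool_pos'],s['contact_force'])"
```

```text
the job is handed in; nothing more can be done
None
the job is handed in; nothing more can be done
```

I put the long tube upright in the black cup, cap up. I then slid the carriage by its fin into the notch under the lens and handed the job in at about 25.5 s, with the fingers still gripping the fin.

- **Tube:** I drew it out of the rack along its slant. It did not swing upright under a light grip, so I set its foot in the cup mouth, pivoted it upright, lowered it to the cup floor and released it. The short tube was still in the rack when I last looked, just after that release.
- **Notch:** Resistance rose to about 4.6 N, then turned into a pull of about 3.7 N. I eased in until the force along the rail was about 0. The stop lies within about 2 mm of where the first ridge was felt. It also agrees with the lens position I measured from the images.
- **Last checks:** The final picture shows the tube upright in front of the lens. The grip read 13.9 mm on the 14 mm fin.
- **What disagreed:** A steady force of about 6 N along the vertical and 1.5 N across the rail remained on the tool from small position errors, well under the 40 N limit. The camera estimates of the cup's position along the rail differed by up to about 8 mm, so I relied on the felt click for the final position.

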